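Bring the jaw wheel's cable anchor to the top

TASK

On the dragon-maker's bench stand two upright, rubber-tyred wheels on sprung brackets. Turn the larger one, by rolling its rim, until its brass cable anchor is straight up at the top, ready for the jaw cable to be hooked on, then let go so that it rests there. Do not turn the smaller wheel.

Things in the scene. Friction and masses are not known exactly. Their poses are not given: they have to be found in the camera images.
- jaw_hub (a point): Centre of the larger wheel, a plain upright grey disc, rubber-tyred, diameter 150 mm, 40 mm wide, rim top 190 mm above the bench. Does not turn with it: x is the level axle, pointing away from the robot; z up; the rim's top travels along y. A fixed post stands at -x, ending 60 mm below the rim's top. The axle is sprung: it starts to sink at 4 to 7 N from above, then 0.8 N per mm, stop at 15.
- jaw_wheel (a joint): Turn angle of the larger wheel, rad; 0 or any whole turn: anchor straight up. Grows as the top of the rim travels to -y of jaw_hub. Turns endlessly both ways, balanced, drag under 1 N at the rim, stays where it is left. Starts with the anchor in the lower half. A closed fingertip sinking the tyre's top 5 to 8 mm and moving level along y rolls it, up to 1 rad a stroke.
- jaw_anchor (a point): Brass cable anchor of the larger wheel, its only brass: a flush clip over the rim, 22 mm wide, across the whole 40 mm tread and 30 mm down both faces. The point is on the tread, 75 mm from the axle, half-way across; z points outwards from the axle, wanted straight up; x lies along the axle.
- eye_anchor (a point): The like anchor of the smaller wheel (diameter 100 mm, 40 mm wide, axle 115 mm above the bench, on an equal sprung bracket some 0.3 m to the left or right of the larger). The point is on its tread, 50 mm from its axle. This wheel is to be left as it is.
Mind the look-alikes: they are no part of the job. Leave any pink look-alike of the part that bears jaw_hub alone.

How it is judged (in metres and radians):
At the end, for the whole second after the job is handed in: The larger wheel is at rest with its brass anchor at the top, within 0.23 rad (13 degrees) of straight up, and the smaller wheel's anchor is within 15 mm of where it was (angle between jaw_anchor's own z axis and vertical below 0.23 rad and velocity of joint jaw_wheel between -0.1 and 0.1 rad/s and distance of eye_anchor from where it was at the start of the episode below 0.015 m); the robot touches nothing.
It fails at once if the smaller wheel is turned (its anchor moves more than 15 mm) (distance of eye_anchor from where it was at the start of the episode above 0.015 m).
It also fails if it takes over 42 s, if anything falls off the work surface, if the arm or the gripper's body presses on something with over 40 N, if the wrist force passes 120 N, or if a joint passes its speed limit or range.

ROBOT

A 6-joint arm with a two-finger parallel gripper is mounted at the origin on the work surface. World frame = base frame: x ahead of the robot, y to its left, z up, the work surface at z = 0. Lengths are in mm, angles in rad, forces in N, time in s.
With the tool pointing down it reaches from about 300 to 875 mm from the base axis. Payload 6.4 kg.
Tool frame: the origin (TCP) lies on the centre line of the jaws, within the pads' length; the fingertips stand 8 mm ahead of it and the grasp point (between the pads) lies 11 mm behind it; z points along the fingers, y is the direction in which the jaws open and shut (so a half turn about z gives the same grasp; the last joint's range is limited). The gripper opens to 88 mm and grips with 3 to 60 N. Pads are 18 mm wide; open, the fingers measure 123 mm over their backs; the gripper's body (75 mm by 187 mm) begins 45 mm behind the grasp point.
Start: joints at [1.054, 0.181, 1.607, -0, 1.354, -0.206], TCP at [175.835, 547.47, 217.614] pointing down, gripper open.
Joint ranges: [-2.99, 2.99], [-0.89, 2.07], [0.3, 2.58], [-1.14, 4.28], [0, 2.63], [-3.12, 3.12]. Speed limits (rad/s): [2.57, 2.57, 3.01, 3.14, 3.14, 3.14].

INTERFACE

Orientations are given as a rotation vector (axis times angle).
In Python, from cell import r gives the robot as it stands. The module is installed in compiled form; this text tells all that it offers.
- The arm moves only by the tool move_arm, never from a script. Its argument "commands" is a list that holds one entry, the list of rows, each a list of 6 numbers: the shift along the world's x, y, z in cm, then the turn, a rotation vector about the world's x, y, z in degrees. A call has 1 to 12 rows; each row is the pose to reach, as a shift and turn from the pose commanded when the call began; what a row does not reach only later rows make up. A row lasts 1/12 s, in which the tool goes at most 41.7 mm and 7.16 degrees, less where a joint would pass 70% of its speed; a pose out of reach is approached as far as the arm can. A call with a gripper value outside its range is refused whole. "jaw" is the opening, from 0 (shut) to 1 (fully open), set as the call begins (left out, the last holds). The fingers move at their own pace and stop on an object; "grip_force" is the grip in N (left out, the last holds). Time passes only in rows, so rows that repeat a pose let the fingers close. It gives the time, the measured TCP pose, the force and the opening at its end, in the units of the state.
- r.state(): the state, without advancing time (a new reading comes with each control period).
- r.grab_frame(name): name is "scene" or "top" or "wrist"; returns (picture, depth): 384x512x3 uint8, red, green, blue; 384x512 float32, mm along the optical axis (not along the pixel's ray), 0 where there is no reading.
- r.camera_params(name): a dict with "fx", "fy", "cx", "cy" (pixels), "xyz" and "rotation" of the camera in the world. Camera axes: x right, y down, z forward; pixel columns grow to the right and rows downward; lengths in mm; the calibration is good to about 2 mm. The wrist camera is an equidistant fisheye: a pixel r from the principal point sees the ray r / f radians off the axis. A picture is of the moment at which its call begins: read the wrist's pose just before it. camera_params takes no time and is no camera call; for the wrist camera it gives the pose at the moment of the call.
- r.hand_in(): hands the job in, once; it reports no verdict.
Trained networks look in the newest picture that a camera, given by its name, has taken for a name from the list of things; names that differ only in an ending like _2 or _b are one class to them, and where a whole thing is asked for, a point or a joint stands for the part that bears it (a point fixed in the world has none). Each returns a list of dicts, best first, with "score" (0 to 1); they miss things now and then, are a little off and sometimes report something else, mostly with a low value. They report only what shows in the picture. A call takes as long as a camera call. They do not tell look-alikes from the thing itself.
- r.search_frame(camera, query): "point" ([x, y, z] in mm, in world coordinates, good to about 4 mm: the middle of the surface that is visible of it).
- r.regions_of(camera, query): "mask" (384x512 bool, what is visible of it).
- r.tip_of(camera, query): "point" ([x, y, z] in mm, in world coordinates, good to about 4 mm: a listed point, or the origin of a listed thing).
The state is a dict: "time": time; "joint_pos": joint angles; "qd": joint speeds; "effort": joint torques, N m; "tcp_pos": TCP position; "tool_rot": TCP orientation; "force": force on the tool from outside, world axes, zero at the start; "torque": the same for the moment, N m; "gripper_width": opening from 0.0 (shut) to 1.0 (fully open).
Only numpy, scipy, OpenCV 4.12 (cv2) and the standard library are available. Lean on these libraries where they do the work, as an engineer would, in place of code of your own. Each camera call takes 0.05 s, during which the arm holds its last target. There are 200 camera calls.

## Working session

There is one attempt and no reset: what is moved stays moved. The work goes in short steps, Python scripts to look and compute and a tool call to move; the robot and the scene stay as the last step left them, time stands still between calls to the robot, and variables do not carry over. Pictures are saved under pics/ and viewed, about 8 in all and at most 12, crops included, and the job is handed in when it is done.

Besides the shell and the picture viewer there is one more tool, called after "Call:" by a JSON object that holds its "op" and its "data", one argument or row to a line. move_arm: Moves the arm, as the interface text tells. Its arguments: {"type":"object","properties":{"commands":{"type":"array","items":{"type":"array","items":{"type":"array","items":{"type":"number"}}}},"jaw":{"type":"number"},"grip_force":{"type":"number"}},"required":["commands"]}

```bash
mkdir -p pics; ls; python3 - <<'E'
from cell import r
import cv2, numpy as np
ims=[]
for c in ("scene","top"):
    p,d=r.grab_frame(c); cv2.imwrite(f"pics/{c}0.png",p[:,:,::-1]); np.save(f"pics/{c}0.npy",d)
    for q in ("jaw_hub","jaw_anchor","eye_anchor","jaw_wheel"):
        for f in (r.tip_of,r.search_frame):
            try: print(c,q,f.__name__,[(np.round(o["point"]).tolist(),round(o["score"],2)) for o in f(c,q)])
            except Exception as e: print(c,q,e)
    k=r.camera_params(c); print(c,k)
    ims.append(p)
cv2.imwrite("pics/both0.png",cv2.resize(np.vstack(ims)[:,:,::-1],(512,768))[:, :])
print(r.state())
E
```

```text
pics
scene jaw_hub call [([422.0, -634.0, 116.0], 0.85), ([291.0, -196.0, 112.0], 0.82), ([799.0, 288.0, 115.0], 0.65), ([532.0, -183.0, 118.0], 0.63), ([337.0, 254.0, 114.0], 0.63)]
scene jaw_hub call [([809.0, 293.0, 163.0], 0.84), ([434.0, -620.0, 141.0], 0.76), ([350.0, 259.0, 147.0], 0.71), ([544.0, -172.0, 148.0], 0.7), ([304.0, -185.0, 139.0], 0.6)]
scene jaw_anchor call [([293.0, -203.0, 192.0], 0.95), ([333.0, 250.0, 188.0], 0.79), ([550.0, -241.0, 65.0], 0.73), ([794.0, 282.0, 190.0], 0.72), ([426.0, -639.0, 188.0], 0.69)]
scene jaw_anchor call [([306.0, -190.0, 144.0], 0.88), ([436.0, -625.0, 139.0], 0.8), ([348.0, 256.0, 145.0], 0.7), ([807.0, 290.0, 166.0], 0.66), ([542.0, -171.0, 147.0], 0.59)]
scene eye_anchor call [([575.0, 169.0, 70.0], 0.9), ([550.0, -236.0, 68.0], 0.7)]
scene eye_anchor call [([581.0, 196.0, 148.0], 0.9)]
scene jaw_wheel it knows: eye_anchor, jaw_anchor, jaw_hub
scene jaw_wheel call [([352.0, 259.0, 147.0], 0.96), ([806.0, 290.0, 163.0], 0.96), ([432.0, -616.0, 140.0], 0.9), ([306.0, -192.0, 141.0], 0.69), ([544.0, -172.0, 153.0], 0.67)]
scene {'fx
[... 1444 characters left out ...]
1, -0.04012942])}
{'time': 0.8, 'joint_pos': array([ 1.05369040e+00,  1.80796438e-01,  1.60700871e+00, -2.94049174e-05,
        1.35380553e+00, -2.06318761e-01]), 'qd': array([-4.58076416e-04,  3.51179892e-04, -9.54998579e-04,  1.09475105e-03,
       -8.60306176e-07, -1.47662186e-04]), 'effort': array([-1.90749459e-03, -4.33814621e+01, -3.42134929e+01,  7.01558799e-02,
        3.13071732e-02,  2.69511747e-05]), 'tcp_pos': array([175.84563149, 547.45795899, 217.61224467]), 'tool_rot': array([ 4.86208005e-01,  3.10371995e+00, -4.24445867e-05]), 'force': array([-0.13981743,  0.36450578,  0.40503544]), 'torque': array([-0.00023047, -0.05590297, -0.00216664]), 'gripper_width': 0.9965033684077607}
```

View pics/scene0.png

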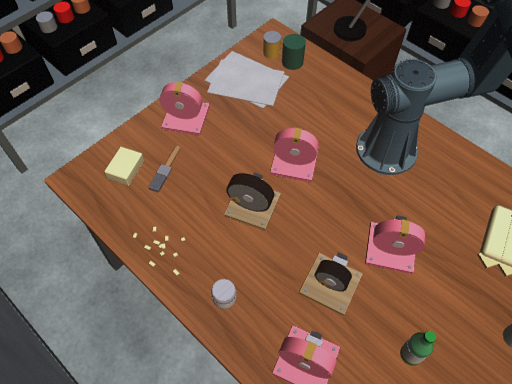

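View pics/top0.png

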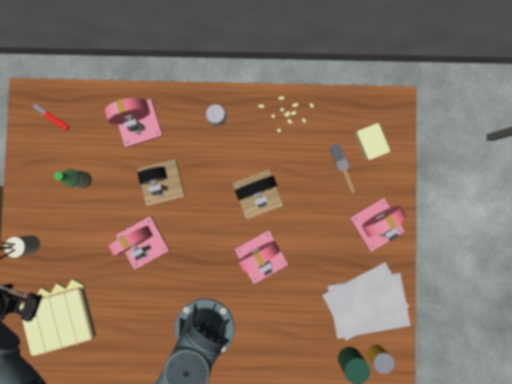

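The candidates are two dark wheels on wooden bases and four pink look-alikes. The larger dark wheel is at scene (250,193), top (256,187). The smaller dark wheel is at scene (333,275), top (153,174). The pink ones, at scene (181,102), (296,152), (398,240) and (307,358), are to be left alone. I'll confirm in one crop and fit the wheel's axis from depth.

```bash
cat > h.py <<'E'
from cell import r
import cv2, numpy as np
from scipy.spatial.transform import Rotation as R
def cloud(c,d):
    k=r.camera_params(c); v,u=np.indices(d.shape)
    P=np.stack([(u-k["cx"])/k["fx"]*d,(v-k["cy"])/k["fy"]*d,d],-1)
    W=P.reshape(-1,3)@R.from_rotvec(k["rotation"]).as_matrix().T+k["xyz"]
    return W.reshape(*d.shape,3)
E
python3 - <<'E'
from h import *
for c in ("top","scene"):
    d=np.load(f"pics/{c}0.npy"); W=cloud(c,d)
    for nm,(hx,hy) in dict(big=(532,-183),small=(570,178)).items():
        m=(d>0)&(np.hypot(W[...,0]-hx,W[...,1]-hy)<95)&(W[...,2]>135)
        p=W[m]; xy=p[:,:2]; (cx,cy),(w,h),a=cv2.minAreaRect(xy.astype(np.float32))
        e,vec=np.linalg.eigh(np.cov(xy.T)); t=vec[:,1]; 
        print(c,nm,len(p),"zmax",np.percentile(p[:,2],[50,98]).round(),"rect",round(cx),round(cy),round(w),round(h),round(a,1),"tangent deg",np.degrees(np.arctan2(t[1],t[0])).round(1))
p=cv2.imread("pics/scene0.png"); cv2.imwrite("pics/crop0.png",cv2.resize(p[150:320,205:375],(680,680),interpolation=cv2.INTER_CUBIC)[:600])
E
```

```text
top big 509 zmax [181. 193.] rect 518 -187 73 146 22.6 tangent deg 112.1
top small 329 zmax [159. 168.] rect 566 188 89 88 64.6 tangent deg 105.9
scene big 786 zmax [174. 193.] rect 519 -189 84 145 22.3 tangent deg 114.1
scene small 537 zmax [157. 168.] rect 550 182 90 93 15.4 tangent deg 107.2
```

View pics/crop0.png

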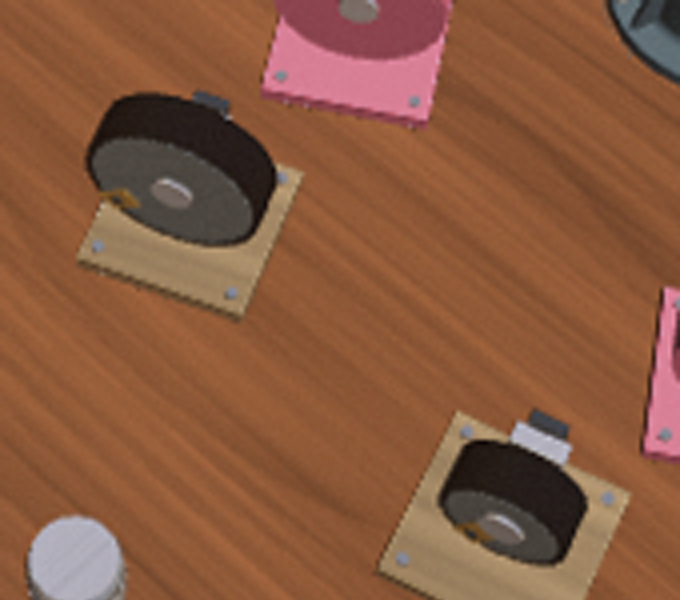

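The crop confirms it. The grey disc with the black tyre on wood, at upper left, is the larger wheel; its brass clip shows low on the -y side (crop 120,198). The smaller wheel is at lower right. Next: the axis, and the anchor angle from the brass pixels.

```bash
cat >> h.py <<'E'
HUB=np.array([532,-183,115.]); YAW=np.radians(22.3)
def angle(p,d,show=True):
    "jaw_wheel angle from brass pixels in a scene picture"
    W=cloud("scene",d); hsv=cv2.cvtColor(p,cv2.COLOR_RGB2HSV).astype(int)
    X=np.array([np.cos(YAW),np.sin(YAW),0]);Y=np.array([-X[1],X[0],0])
    Q=W-HUB; a,b,c=Q@X,Q@Y,Q[...,2]; rad=np.hypot(b,c)
    m=(d>0)&(abs(a)<35)&(rad<88)&(rad>38)&(hsv[...,0]>12)&(hsv[...,0]<30)&(hsv[...,1]>110)&(hsv[...,2]>60)&(W[...,2]>20)
    if m.sum()==0: return None
    return m.sum(), np.round([a[m].mean(),b[m].mean(),c[m].mean()],0), np.arctan2(-b[m].mean(),c[m].mean()).round(3)
E
python3 - <<'E'
from h import *
d=np.load("pics/scene0.npy"); p=cv2.imread("pics/scene0.png")[:,:,::-1].copy()
for c in ("top","scene"):
    dd=np.load(f"pics/{c}0.npy"); W=cloud(c,dd)
    m=(dd>0)&(np.hypot(W[...,0]-532,W[...,1]+183)<75)&(W[...,2]>178)
    q=W[m]; e,v=np.linalg.eigh(np.cov(q[:,:2].T)); print(c,q.mean(0).round(),cv2.minAreaRect(q[:,:2].astype(np.float32)),np.degrees(np.arctan2(v[1,1],v[0,1])), q[:,2].max())
print(angle(p,d))
E
```

```text
top [ 533. -182.  187.] ((533.6614379882812, -183.67666625976562), (40.82584762573242, 88.02125549316406), 23.086496353149414) 112.90975581838705 196.10287094385535
scene [ 536. -181.  186.] ((534.6466674804688, -182.7462921142578), (49.50562286376953, 91.28199005126953), 27.461809158325195) 111.88987262778156 197.43633851262416
(np.int64(33), array([ 23., -46., -36.]), np.float64(2.239))
```

Call:
{"op": "move_arm", "data": {
  "commands": [
    [[0, 0, 4, 0, 0, 0], [0, 0, 8, 0, 0, 0], [2, -4, 10, 0, 0, -7], [4, -8, 10, 0, 0, -14], [8, -12, 10, 0, 0, -21], [12, -16, 10, 0, 0, -28], [16, -20, 10, 0, 0, -35], [19, -24, 10, 0, 0, -42], [22, -28, 10, 0, 0, -49], [24, -32, 10, 0, 0, -50], [26, -36, 10, 0, 0, -50], [28, -40, 10, 0, 0, -50]]
  ],
  "jaw": 0,
  "grip_force": 20
}}

```text
time: 1.8
tcp_pos: [417.9, 214.0, 317.8]
tool_rot: [1.752, 2.607, 0.001]
force: [1.3, -0.0, -0.1]
gripper_width: 0.116
```

Call:
{"op": "move_arm", "data": {
  "commands": [
    [[1, -4, 0, 0, 0, 0], [2, -8, 0, 0, 0, 0], [3, -12, 0, 0, 0, 0], [4, -16, 0, 0, 0, 0], [5, -20, 0, 0, 0, 0], [6, -24, 0, 0, 0, 0], [7, -28, -1, 0, 0, 0], [8, -32, -3, 0, 0, 0], [8.6, -35, -6, 0, 0, 0], [8.6, -35, -6, 0, 0, 0], [8.6, -35, -6, 0, 0, 0], [8.6, -35, -6, 0, 0, 0]]
  ]
}}

```text
time: 2.8
tcp_pos: [502.9, -133.9, 257.7]
tool_rot: [-1.753, -2.606, -0.001]
force: [0.2, -0.3, 0.0]
gripper_width: 0.007
```

```bash
python3 -c "
from h import *
s=r.state(); print(s['time'],s['tcp_pos'],s['tool_rot'],s['force'],s['qd'].round(3))"
```

```text
2.8 [ 502.94240864 -133.87070202  257.74761242] [-1.75283974e+00 -2.60611107e+00 -6.02299161e-04] [ 0.19215632 -0.29110234  0.00050119] [ 0.029 -0.031 -0.015  0.     0.001  0.001]
```

Call:
{"op": "move_arm", "data": {
  "commands": [
    [[1.3, -2.3, 0, 0, 0, 0], [2.6, -4.6, 0, 0, 0, 0], [3.8, -6.9, 0, 0, 0, 0], [3.8, -6.9, -3, 0, 0, 0], [3.8, -6.9, -5.2, 0, 0, 0], [3.8, -6.9, -5.2, 0, 0, 0], [3.8, -6.9, -5.2, 0, 0, 0]]
  ]
}}

```text
time: 3.38
tcp_pos: [541.2, -201.5, 206.2]
tool_rot: [-1.749, -2.609, -0.0]
force: [-0.2, 0.6, 0.1]
gripper_width: 0.005
```

Call:
{"op": "move_arm", "data": {
  "commands": [
    [[0, 0, -0.8, 0, 0, 0], [0, 0, -1.5, 0, 0, 0], [0, 0, -1.5, 0, 0, 0], [-0.3, 0.7, -1.5, 0, 0, 0], [-0.6, 1.4, -1.5, 0, 0, 0], [-0.9, 2.1, -1.5, 0, 0, 0], [-1.2, 2.8, -1.5, 0, 0, 0], [-1.5, 3.5, -1.5, 0, 0, 0], [-1.7, 4.1, -1.5, 0, 0, 0], [-1.7, 4.1, -1.5, 0, 0, 0], [-1.7, 4.1, -1.5, 0, 0, 0]]
  ]
}}

```text
time: 4.3
tcp_pos: [524.1, -161.8, 190.8]
tool_rot: [1.751, 2.608, -0.0]
force: [0.1, -0.5, -0.5]
gripper_width: 0.006
```

Call:
{"op": "move_arm", "data": {
  "commands": [
    [[0, 0, 1.5, 0, 0, 0], [0, 0, 1.5, 0, 0, 0]]
  ]
}}

```text
time: 4.47
tcp_pos: [525.3, -163.0, 207.8]
tool_rot: [1.751, 2.604, 0.0]
force: [0.6, 0.2, 1.5]
gripper_width: 0.006
```

```bash
python3 -c "
from h import *
p,d=r.grab_frame('scene'); print(angle(p,d)); cv2.imwrite('pics/s1.png',cv2.resize(p[120:270,180:330,::-1],(600,600),interpolation=2))
print(r.state()['tcp_pos'],r.state()['force'])
print([(o['point'].round() if hasattr(o['point'],'round') else o['point'],o['score']) for o in r.tip_of('scene','jaw_anchor')+r.tip_of('scene','eye_anchor')])"
```

```text
(np.int64(34), array([ 23., -43., -36.]), np.float64(2.272))
[ 525.10916675 -162.95868829  206.88307282] [0.05441765 0.5267535  0.69640004]
[([293.6, -197.9, 192.4], 0.88), ([552.6, -238.1, 64.9], 0.81), ([793.1, 282.8, 190.3], 0.8), ([427.5, -636.9, 188.3], 0.75), ([330.3, 249.1, 184.3], 0.72), ([576.0, 169.3, 71.6], 0.7)]
```

View pics/s1.png

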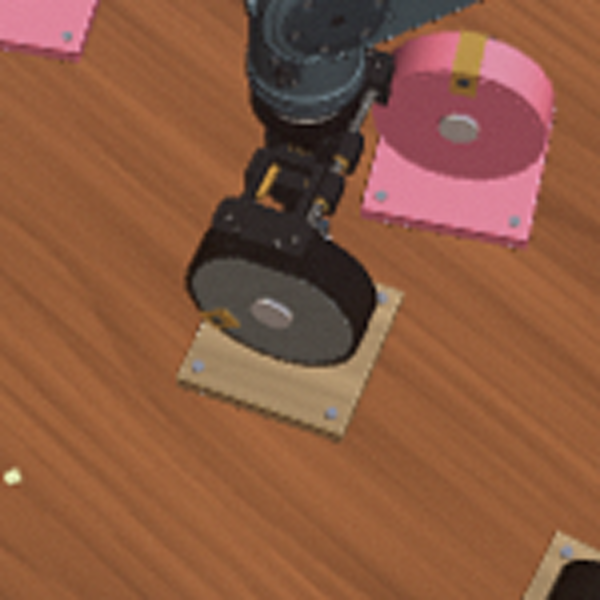

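The wheel did not turn: the brass is unchanged in the crop at (218,318). The force was near zero at the stroke's end. I'll check the fingertip against the tyre from depth, and press at the top centre.

Call:
{"op": "move_arm", "data": {
  "commands": [
    [[0.4, -1.0, 0, 0, 0, 0], [0.8, -2.0, 0, 0, 0, 0], [0.8, -2.0, 0, 0, 0, 0], [0.8, -2.0, -0.8, 0, 0, 0], [0.8, -2.0, -1.5, 0, 0, 0], [0.8, -2.0, -1.5, 0, 0, 0], [0.8, -2.0, -1.5, 0, 0, 0]]
  ]
}}

```text
time: 5.2
tcp_pos: [531.4, -181.6, 189.4]
tool_rot: [-1.751, -2.606, 0.0]
force: [0.5, 0.7, 1.0]
gripper_width: 0.006
```

```bash
python3 - <<'E'
from h import *
s=r.state(); print(s['tcp_pos'].round(1),s['force'].round(2))
X=np.array([np.cos(YAW),np.sin(YAW),0]);Y=np.array([-X[1],X[0],0])
for c in ("scene","top"):
    p,d=r.grab_frame(c); W=cloud(c,d); Q=W-HUB; a,b,z=Q@X,Q@Y,W[...,2]
    for lo,hi in ((160,175),(175,185),(185,195),(195,205),(205,225)):
        m=(d>0)&(abs(a)<90)&(abs(b)<50)&(z>lo)&(z<hi)
        if m.sum(): print(c,lo,hi,m.sum(),"axle",a[m].min().round(),a[m].max().round(),"tan",b[m].min().round(),b[m].max().round())
p,d=r.grab_frame("wrist"); cv2.imwrite("pics/w1.png",p[:,:,::-1])
E
```

```text
[ 531.4 -181.6  189.4] [0.48 0.67 1.04]
scene 160 175 63 axle -18.0 26.0 tan -48.0 50.0
scene 175 185 93 axle -19.0 24.0 tan 6.0 48.0
scene 185 195 75 axle -20.0 21.0 tan -34.0 34.0
scene 205 225 2 axle -4.0 4.0 tan 8.0 8.0
top 160 175 9 axle -19.0 0.0 tan 39.0 50.0
top 175 185 9 axle -18.0 -1.0 tan 37.0 49.0
```

View pics/w1.png

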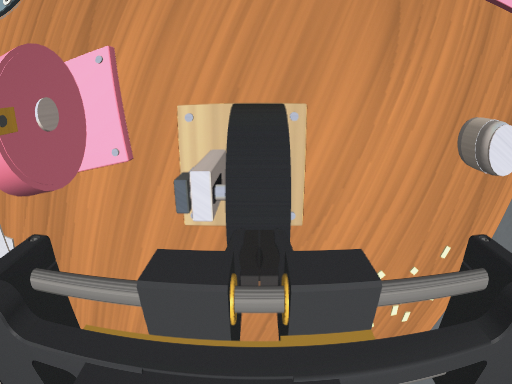

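Call:
{"op": "move_arm", "data": {
  "commands": [
    [[0, 0, -0.2, 0, 0, 0], [0, 0, -0.4, 0, 0, 0], [0, 0, -0.4, 0, 0, 0], [0, 0, -0.4, 0, 0, 0]]
  ]
}}

```text
time: 5.68
tcp_pos: [532.0, -182.1, 186.5]
tool_rot: [-1.752, -2.607, 0.0]
force: [0.5, 0.5, -0.2]
gripper_width: 0.005
```

```bash
python3 - <<'E'
from h import *
s=r.state(); print(s['time'],s['tcp_pos'].round(1),s['force'].round(2),s['torque'].round(3),s['effort'].round(1))
X=np.array([np.cos(YAW),np.sin(YAW),0]);Y=np.array([-X[1],X[0],0])
k=r.camera_params("wrist"); p,d=r.grab_frame("wrist"); v,u=np.indices(d.shape); x,y=u-k["cx"],v-k["cy"]; rr=np.hypot(x,y)+1e-9; th=rr/k["fx"]
P=np.stack([np.tan(th)*x/rr*d,np.tan(th)*y/rr*d,d],-1); W=P@R.from_rotvec(k["rotation"]).as_matrix().T+k["xyz"]
print(k["xyz"])
Q=W-HUB; a,b,z=Q@X,Q@Y,W[...,2]
for row in range(100,330,12): print(row,d[row,260],a[row,260].round(),b[row,260].round(),z[row,260].round(1))
p,d=r.grab_frame("scene"); W=cloud("scene",d);Q=W-HUB; a,b,z=Q@X,Q@Y,W[...,2]
print("scene tread: b, median z")
for lo in range(-70,70,10):
    m=(d>0)&(abs(a)<15)&(b>lo)&(b<lo+10)&(z>100)&(z<230)
    if m.sum()>2: print(lo+5,m.sum(),np.median(z[m]).round(1), (115+np.sqrt(75**2-(lo+5)**2)).round(1))
cv2.imwrite('pics/s2.png',cv2.resize(p[140:220,210:310,::-1],(800,600),interpolation=2))
E
```

```text
5.6833 [ 532.  -182.1  186.5] [ 0.53  0.52 -0.19] [-0.02   0.024 -0.057] [  0.  -42.4 -33.1   0.    0.1   0. ]
[ 503.50765446 -110.99000986  353.55547055]
100 337.44382 2.0 80.0 -0.1
112 202.09277 2.0 70.0 144.3
124 191.12222 2.0 63.0 158.1
136 185.49611 2.0 56.0 166.1
148 180.59822 2.0 49.0 173.3
160 178.34335 2.0 43.0 177.7
172 177.3021 2.0 36.0 180.8
184 175.61227 2.0 30.0 184.6
196 175.068 2.0 23.0 187.2
208 175.11865 2.0 16.0 189.2
220 177.2999 2.0 9.0 189.2
232 156.48897 2.0 10.0 210.4
244 142.22336 2.0 11.0 225.2
256 139.80923 1.0 6.0 229.1
268 122.58057 1.0 10.0 246.0
280 116.97338 1.0 8.0 252.4
292 78.2222 1.0 28.0 286.9
304 76.678474 1.0 25.0 289.3
316 429.48758 3.0 -233.0 -0.4
328 436.24588 3.0 -259.0 0.3
scene tread: b, median z
5 20 188.6 189.8
15 29 187.7 188.5
25 30 184.9 185.7
35 29 179.9 181.3
45 29 173.2 175.0
55 36 162.7 166.0
65 35 149.8 152.4
```

View pics/s2.png

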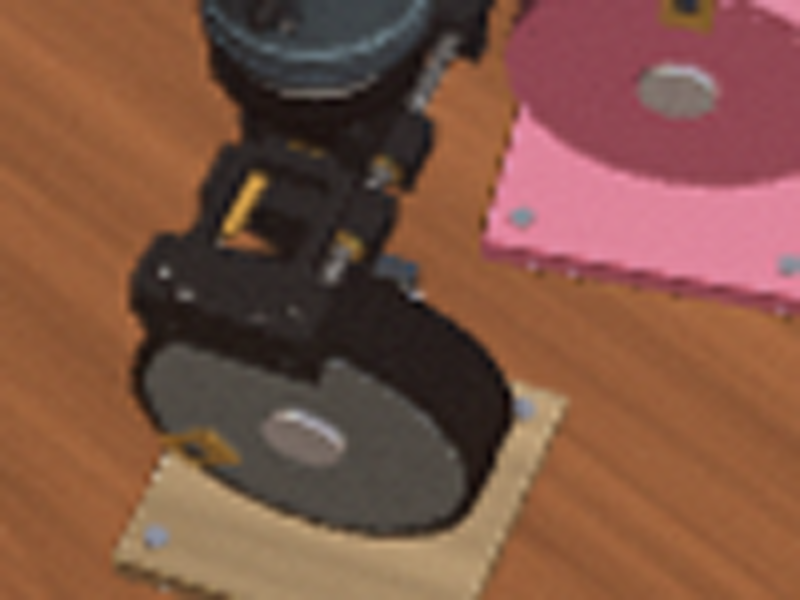

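The tyre hasn't sunk and the force is nil, so the shut fingertips evidently stand higher than nominal. I'll probe down in small steps until there is contact.

Call:
{"op": "move_arm", "data": {
  "commands": [
    [[0, 0, -0.3, 0, 0, 0], [0, 0, -0.3, 0, 0, 0], [0, 0, -0.3, 0, 0, 0]]
  ]
}}

```text
time: 6.03
tcp_pos: [531.9, -182.1, 183.3]
tool_rot: [-1.752, -2.607, 0.0]
force: [0.5, -0.6, -0.5]
gripper_width: 0.005
```

Call:
{"op": "move_arm", "data": {
  "commands": [
    [[0, 0, -0.3, 0, 0, 0], [0, 0, -0.3, 0, 0, 0], [0, 0, -0.3, 0, 0, 0]]
  ]
}}

```text
time: 6.28
tcp_pos: [531.9, -182.1, 180.3]
tool_rot: [-1.752, -2.607, 0.0]
force: [0.1, 0.4, 0.2]
gripper_width: 0.009
```

Call:
{"op": "move_arm", "data": {
  "commands": [
    [[0, 0, -0.3, 0, 0, 0], [0, 0, -0.3, 0, 0, 0], [0, 0, -0.3, 0, 0, 0]]
  ]
}}

```text
time: 6.53
tcp_pos: [531.9, -182.1, 177.4]
tool_rot: [-1.752, -2.607, 0.0]
force: [0.7, -0.4, 0.3]
gripper_width: 0.004
```

```bash
cat >> h.py <<'E'
def wcloud(d,k):
    v,u=np.indices(d.shape); x,y=u-k["cx"],v-k["cy"]; rr=np.hypot(x,y)+1e-9; th=rr/k["fx"]
    P=np.stack([np.tan(th)*x/rr*d,np.tan(th)*y/rr*d,d],-1); return P@R.from_rotvec(k["rotation"]).as_matrix().T+k["xyz"]
E
python3 - <<'E'
from h import *
s=r.state(); print(s['time'],s['tcp_pos'].round(1),s['force'].round(2),s['gripper_width'])
X=np.array([np.cos(YAW),np.sin(YAW),0]);Y=np.array([-X[1],X[0],0])
k=r.camera_params("wrist"); p,d=r.grab_frame("wrist"); W=wcloud(d,k)
Q=W-HUB; a,b,z=Q@X,Q@Y,W[...,2]
for row in range(184,262,3): print(row,d[row,260].round(1),b[row,260].round(),z[row,260].round(1),p[row,260])
p2,d=r.grab_frame("scene"); W=cloud("scene",d);Q=W-HUB; a,b,z=Q@X,Q@Y,W[...,2]
for lo in range(-70,70,10):
    m=(d>0)&(abs(a)<15)&(b>lo)&(b<lo+10)&(z>100)&(z<230)
    if m.sum()>2: print(lo+5,m.sum(),np.median(z[m]).round(1), (115+np.sqrt(75**2-(lo+5)**2)).round(1))
print(angle(p2,d))
q=cv2.convertScaleAbs(cv2.resize(p[150:310,150:370,::-1],(800,580),interpolation=2),alpha=2.5); cv2.imwrite('pics/w3.png',q)
E
```

```text
6.5333 [ 531.9 -182.1  177.4] [ 0.72 -0.35  0.3 ] 0.003860061969175697
184 166.5 32.0 184.2 [47 47 51]
187 167.7 30.0 183.5 [47 47 49]
190 167.0 29.0 184.7 [46 48 52]
193 166.4 27.0 185.8 [45 46 50]
196 167.5 25.0 185.2 [47 49 51]
199 166.6 24.0 186.6 [48 49 51]
202 166.8 22.0 186.9 [47 48 51]
205 165.6 21.0 188.4 [48 50 51]
208 166.9 19.0 187.8 [46 48 51]
211 166.7 18.0 188.4 [47 48 52]
214 167.5 16.0 188.2 [45 47 51]
217 166.6 14.0 189.5 [47 48 51]
220 167.2 12.0 189.5 [46 49 51]
223 166.2 11.0 190.9 [45 47 50]
226 168.6 9.0 189.1 [47 47 51]
229 168.4 7.0 189.8 [45 46 48]
232 157.2 10.0 200.7 [42 42 42]
235 153.7 10.0 204.3 [42 41 40]
238 149.0 11.0 209.0 [42 41 43]
241 146.1 11.0 212.1 [42 41 41]
244 143.5 10.0 214.9 [42 42 42]
247 140.1 11.0 218.4 [38 40 40]
250 139.8 9.0 219.1 [35 34 34]
253 141.0 7.0 218.5 [36 36 36]
256 140.5 6.0 219.3 [34 33 36]
259 141.7 4.0 218.7 [36 35 34]
-35 3 179.9 181.3
5 13 190.1 189.8
15 29 188.1 188.5
25 28 186.0 185.7
35 30 181.7 181.3
45 30 174.6 175.0
55 31 163.2 166.0
65 34 149.5 152.4
(np.int64(33), array([ 23., -46., -36.]), np.float64(2.243))
```

View pics/w3.png

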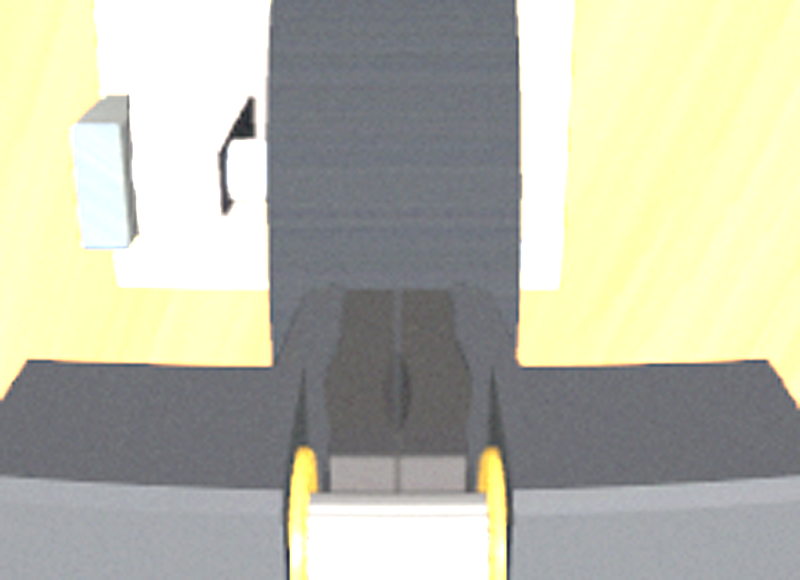

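The crop shows the shut fingertips' lower edge, full row about 231, still some 8 mm above the tyre: tip z about 198 with TCP at 177. So the tip sits about 20 mm behind where the text puts it, and I must go lower. I'll continue probing, guarded by force.

Call:
{"op": "move_arm", "data": {
  "commands": [
    [[0, 0, -0.4, 0, 0, 0], [0, 0, -0.7, 0, 0, 0], [0, 0, -0.7, 0, 0, 0]]
  ]
}}

```text
time: 6.88
tcp_pos: [531.6, -181.9, 169.7]
tool_rot: [-1.752, -2.606, 0.0]
force: [-1.0, -0.5, -0.4]
gripper_width: 0.004
```

Call:
{"op": "move_arm", "data": {
  "commands": [
    [[0, 0, -0.3, 0, 0, 0], [0, 0, -0.3, 0, 0, 0], [0, 0, -0.3, 0, 0, 0]]
  ]
}}

```text
time: 7.13
tcp_pos: [532.3, -182.8, 168.6]
tool_rot: [1.752, 2.607, -0.001]
force: [-2.0, -0.6, 7.3]
gripper_width: 0.003
```

Call:
{"op": "move_arm", "data": {
  "commands": [
    [[0, 0, -0.3, 0, 0, 0], [0, 0, -0.3, 0, 0, 0], [0, 0, -0.3, 0, 0, 0]]
  ]
}}

```text
time: 7.38
tcp_pos: [532.4, -183.1, 166.1]
tool_rot: [1.751, 2.606, -0.002]
force: [-2.9, -0.4, 9.3]
gripper_width: -0.001
```

Contact came at TCP z of about 169. Now press to about 7 mm sink and roll toward +y.

Call:
{"op": "move_arm", "data": {
  "commands": [
    [[0, 0, -0.4, 0, 0, 0], [-0.25, 0.6, -0.4, 0, 0, 0], [-0.5, 1.2, -0.4, 0, 0, 0], [-0.75, 1.8, -0.4, 0, 0, 0], [-1.0, 2.4, -0.4, 0, 0, 0], [-1.0, 2.4, -0.4, 0, 0, 0]]
  ]
}}

```text
time: 7.88
tcp_pos: [522.2, -157.9, 162.3]
tool_rot: [1.751, 2.607, -0.001]
force: [-4.2, 1.6, 9.4]
gripper_width: 0.007
```

Call:
{"op": "move_arm", "data": {
  "commands": [
    [[-0.1, 0.25, 1.0, 0, 0, 0], [-0.1, 0.25, 2.0, 0, 0, 0], [0.9, -2.15, 2.0, 0, 0, 0], [1.9, -4.6, 2.0, 0, 0, 0], [1.9, -4.6, 2.0, 0, 0, 0], [1.9, -4.6, 2.0, 0, 0, 0]]
  ]
}}

```text
time: 8.38
tcp_pos: [541.2, -205.2, 180.7]
tool_rot: [-1.754, -2.606, -0.0]
force: [-0.1, -0.4, -0.4]
gripper_width: 0.008
```

```bash
python3 -c "
from h import *
p,d=r.grab_frame('scene'); print(angle(p,d)); s=r.state(); print(s['time'],s['tcp_pos'],s['force'])"
```

```text
(np.int64(34), array([ 23., -59., -17.]), np.float64(1.85))
8.4333 [ 540.7833861  -204.18374287  180.38007378] [-0.09861207 -0.22619672 -0.56867211]
```

The stroke turned the wheel 0.39 rad, in the right direction. Next, a full-length stroke.

Call:
{"op": "move_arm", "data": {
  "commands": [
    [[0, 0, -1.0, 0, 0, 0], [0, 0, -1.95, 0, 0, 0], [0, 0, -1.95, 0, 0, 0], [-0.25, 0.6, -1.95, 0, 0, 0], [-0.6, 1.4, -1.95, 0, 0, 0], [-0.9, 2.2, -1.95, 0, 0, 0], [-1.2, 3.0, -1.95, 0, 0, 0], [-1.55, 3.8, -1.95, 0, 0, 0], [-1.9, 4.6, -1.95, 0, 0, 0], [-1.9, 4.6, -1.95, 0, 0, 0]]
  ]
}}

```text
time: 9.27
tcp_pos: [522.0, -156.2, 162.0]
tool_rot: [1.75, 2.608, 0.001]
force: [-2.2, 3.4, 9.6]
gripper_width: 0.008
```

Call:
{"op": "move_arm", "data": {
  "commands": [
    [[0, 0, 1.0, 0, 0, 0], [0, 0, 2.0, 0, 0, 0], [0.9, -2.3, 2.0, 0, 0, 0], [1.9, -4.6, 2.0, 0, 0, 0], [1.9, -4.6, 2.0, 0, 0, 0], [1.9, -4.6, 2.0, 0, 0, 0]]
  ]
}}

```text
time: 9.77
tcp_pos: [540.7, -204.6, 180.6]
tool_rot: [-1.753, -2.605, 0.0]
force: [-0.8, 0.0, 0.3]
gripper_width: 0.008
```

```bash
python3 -c "
from h import *
p,d=r.grab_frame('scene'); print(angle(p,d)); s=r.state(); print(s['time'],s['tcp_pos'],s['force'])"
```

```text
(np.int64(30), array([ 23., -52.,  23.]), np.float64(1.163))
9.8167 [ 540.43044046 -203.74633438  180.3960483 ] [ 0.06647262  0.00170481 -0.35783383]
```

Call:
{"op": "move_arm", "data": {
  "commands": [
    [[0, 0, -1.0, 0, 0, 0], [0, 0, -1.95, 0, 0, 0], [0, 0, -1.95, 0, 0, 0], [-0.25, 0.6, -1.95, 0, 0, 0], [-0.6, 1.4, -1.95, 0, 0, 0], [-0.9, 2.2, -1.95, 0, 0, 0], [-1.2, 3.0, -1.95, 0, 0, 0], [-1.55, 3.8, -1.95, 0, 0, 0], [-1.9, 4.6, -1.95, 0, 0, 0], [-1.9, 4.6, -1.95, 0, 0, 0]]
  ]
}}

```text
time: 10.65
tcp_pos: [521.9, -156.2, 162.4]
tool_rot: [1.75, 2.608, 0.001]
force: [-3.2, 2.9, 10.6]
gripper_width: 0.005
```

Call:
{"op": "move_arm", "data": {
  "commands": [
    [[0, 0, 1.0, 0, 0, 0], [0, 0, 2.0, 0, 0, 0], [0.9, -2.3, 2.0, 0, 0, 0], [1.9, -4.6, 2.0, 0, 0, 0], [1.9, -4.6, 2.0, 0, 0, 0], [1.9, -4.6, 2.0, 0, 0, 0]]
  ]
}}

```text
time: 11.15
tcp_pos: [540.8, -204.6, 181.1]
tool_rot: [-1.753, -2.605, 0.0]
force: [-0.2, -0.0, -0.0]
gripper_width: 0.003
```

```bash
python3 -c "
from h import *
p,d=r.grab_frame('scene'); print(angle(p,d)); cv2.imwrite('pics/s4.png',cv2.resize(p[140:240,190:310,::-1],(720,600),interpolation=2)); s=r.state(); print(s['time'],s['tcp_pos'],s['force'])
p,d=r.grab_frame('top'); X=np.array([np.cos(YAW),np.sin(YAW),0]);Y=np.array([-X[1],X[0],0])
W=cloud('top',d);Q=W-HUB;hsv=cv2.cvtColor(p,cv2.COLOR_RGB2HSV).astype(int);a,b=Q@X,Q@Y
m=(abs(a)<25)&(abs(b)<80)&(W[...,2]>110)&(W[...,2]<200)&(hsv[...,1]>110)&(hsv[...,0]>12)&(hsv[...,0]<32); print('top',m.sum(),a[m].mean(),b[m].mean(),W[m][:,2].mean())"
```

```text
(np.int64(5), array([23., -1., 31.]), np.float64(0.039))
11.2 [ 540.45782399 -203.78990755  180.9407076 ] [0.04977662 0.11442115 0.15598287]
top 2 -9.11996341308954 75.64933642350982 125.56265364302658
```

View pics/s4.png

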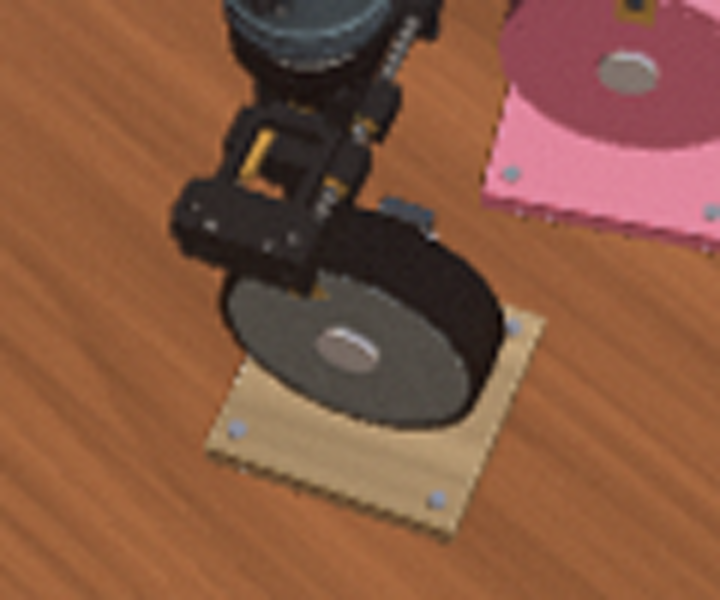

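The gripper hides most of the brass (crop 318,293), so I'll move aside to measure.

Call:
{"op": "move_arm", "data": {
  "commands": [
    [[0, 0, 3, 0, 0, 0], [-1, 2.5, 5, 0, 0, 0], [-2.5, 6, 7, 0, 0, 0], [-4, 9.5, 8, 0, 0, 0], [-5, 12, 8, 0, 0, 0], [-5, 12, 8, 0, 0, 0], [-5, 12, 8, 0, 0, 0]]
  ]
}}

```text
time: 11.83
tcp_pos: [490.4, -82.4, 261.9]
tool_rot: [1.748, 2.61, -0.0]
force: [0.2, -0.1, 0.2]
gripper_width: 0.006
```

```bash
python3 -c "
from h import *
p,d=r.grab_frame('scene'); print(angle(p,d)); cv2.imwrite('pics/s5.png',cv2.resize(p[140:240,190:310,::-1],(720,600),interpolation=2)); s=r.state(); print(s['time'],s['tcp_pos'],s['force'])
print([(o['point'],o['score']) for o in r.tip_of('scene','jaw_anchor')])"
```

```text
(np.int64(115), array([  8., -32.,  63.]), np.float64(0.479))
11.8833 [490.79984075 -83.47762854 261.61685515] [-0.18939364  0.05517427  0.14499634]
[([544.2, -216.8, 180.9], 0.82), ([796.8, 286.0, 192.2], 0.72), ([424.6, -638.5, 186.0], 0.71), ([292.4, -199.1, 191.1], 0.7), ([332.5, 251.3, 186.4], 0.58)]
```

View pics/s5.png

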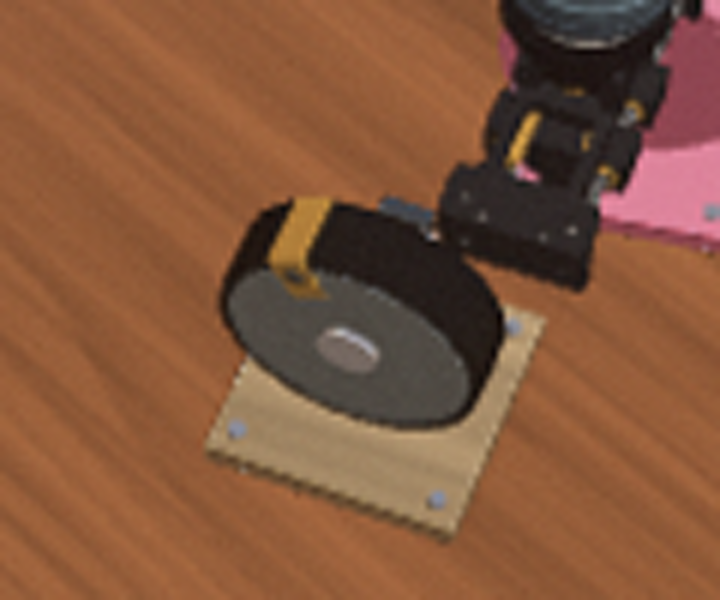

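Clear view now: the brass is at crop (300,230), angle about 0.48 rad. I'll finish with a stroke of about 34 mm, finger ahead of the clip.

Call:
{"op": "move_arm", "data": {
  "commands": [
    [[1.5, -3.5, 0, 0, 0, 0], [3, -7, -2, 0, 0, 0], [4.4, -10.7, -5, 0, 0, 0], [4.4, -10.7, -8, 0, 0, 0], [4.4, -10.7, -8, 0, 0, 0], [4.4, -10.7, -8, 0, 0, 0], [4.4, -10.7, -8, 0, 0, 0]]
  ]
}}

```text
time: 12.52
tcp_pos: [535.2, -191.5, 182.2]
tool_rot: [-1.753, -2.607, -0.0]
force: [-0.2, -0.2, 0.4]
gripper_width: 0.008
```

Call:
{"op": "move_arm", "data": {
  "commands": [
    [[0, 0, -1.0, 0, 0, 0], [0, 0, -2.1, 0, 0, 0], [0, 0, -2.1, 0, 0, 0], [-0.25, 0.6, -2.1, 0, 0, 0], [-0.5, 1.3, -2.1, 0, 0, 0], [-0.8, 2.0, -2.1, 0, 0, 0], [-1.1, 2.7, -2.1, 0, 0, 0], [-1.3, 3.25, -2.1, 0, 0, 0], [-1.3, 3.25, -2.1, 0, 0, 0], [-1.3, 3.25, -2.1, 0, 0, 0]]
  ]
}}

```text
time: 13.35
tcp_pos: [523.3, -158.0, 163.2]
tool_rot: [1.748, 2.605, 0.001]
force: [-2.5, 2.0, 8.7]
gripper_width: 0.006
```

Call:
{"op": "move_arm", "data": {
  "commands": [
    [[0, 0, 2, 0, 0, 0], [0, 0, 5, 0, 0, 0], [-1, 2.5, 8, 0, 0, 0], [-2.5, 6, 10, 0, 0, 0], [-4, 9.5, 10, 0, 0, 0], [-4, 9.5, 10, 0, 0, 0], [-4, 9.5, 10, 0, 0, 0], [-4, 9.5, 10, 0, 0, 0]]
  ]
}}

```text
time: 14.02
tcp_pos: [482.3, -63.5, 260.9]
tool_rot: [1.75, 2.607, -0.0]
force: [0.8, 0.7, 0.3]
gripper_width: 0.008
```

```bash
python3 -c "
from h import *
p,d=r.grab_frame('scene'); print(angle(p,d)); cv2.imwrite('pics/s6.png',cv2.resize(p[140:320,190:390,::-1],(660,594),interpolation=2)); s=r.state(); print(s['time'],s['tcp_pos'],s['force'],s['qd'].round(3))
print([(o['point'],o['score']) for o in r.tip_of('scene','jaw_anchor')+r.tip_of('scene','eye_anchor')])
r.grab_frame('top');print([(o['point'],o['score']) for o in r.tip_of('top','jaw_anchor')])"
```

```text
(np.int64(131), array([ 7.,  2., 69.]), np.float64(-0.025))
14.0667 [482.28671138 -63.9578271  260.5606569 ] [-0.15424417 -0.75108276 -0.49924577] [-0.018  0.019 -0.005 -0.     0.001  0.001]
[([424.8, -638.6, 188.6], 0.97), ([529.5, -181.2, 186.8], 0.91), ([334.3, 252.8, 186.7], 0.68), ([576.7, 166.1, 70.9], 0.75)]
[([336.6, 256.1, 191.3], 0.9), ([530.5, -181.6, 192.3], 0.89), ([289.6, -198.8, 193.8], 0.67), ([795.6, 286.3, 190.9], 0.64), ([425.1, -632.9, 188.0], 0.63)]
```

View pics/s6.png

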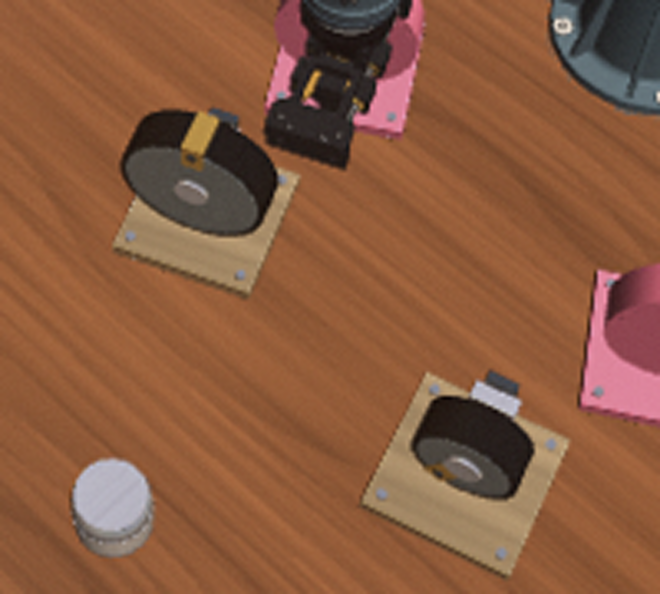

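The picture shows the brass at the top of the larger wheel (crop 200,135), at about -0.03 rad. The smaller wheel's anchor is unchanged (crop 440,472) and the arm is clear of everything. Handing in.

```bash
python3 -c "
from cell import r
print(r.hand_in())"
```

```text
the job is handed in; nothing more can be done
None
```

I rolled the larger wheel with the shut fingertips, in four pressing strokes toward +y, until its brass anchor was at the top. Then I lifted clear and handed in at about 14 s of the 42 s allowed.

**Last checks**
- **Larger wheel:** the anchor measured -0.03 rad from straight up, against a limit of 0.23. The trained network's points from both cameras put it at the rim top, about (530, -181, 187–192). I took one measurement after letting go, so I did not measure the wheel's speed.
- **Smaller wheel:** its anchor was reported at (577, 166, 71), against (575, 169, 70) at the start, so it did not move beyond measuring error.
- **Contact:** the arm stood well clear, with force within noise (under 1 N).

**What disagreed:** the first stroke touched nothing. The shut fingertips sit about 20 mm behind the TCP, not 8 mm ahead as the text says, so contact came at a TCP height of about 169 mm. I found this with the wrist camera and by probing down until there was force. The highest force in any reading was about 11 N.

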